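# Shim the rocking corner of the bottle-nest plate

## Robot

A 7-joint arm with a two-finger parallel gripper is mounted at the origin on the work surface. World frame = base frame: x ahead of the robot, y to its left, z up, the work surface at z = 0. Lengths are in m, angles in rad, forces in N, time in s.
With the tool pointing down it reaches from about 0.425 to 1.025 m from the base axis. Payload 9.4 kg.
Tool frame: the origin (TCP) lies between the finger pads; the fingertips stand 8 mm ahead of it and the grasp point (between the pads) lies 11 mm behind it; z points along the fingers, y is the direction in which the jaws open and shut (so a half turn about z gives the same grasp; the last joint's range is limited). The gripper opens to 93 mm and grips with 3 to 60 N. Pads are 15 mm wide; open, the fingers measure 128 mm over their backs; the gripper's body (75 mm by 188 mm) begins 65 mm behind the grasp point.
Start: joints at [1.068, 0.599, -0.003, 1.599, 0.002, 0.943, -0.08], TCP at [0.299, -0.66, 0.227] pointing down, gripper open.
Joint ranges: [-2.57, 2.57], [-0.35, 1.97], [-1.29, 1.29], [0.11, 2.56], [-1.05, 4.19], [0.11, 1.86], [-2.63, 2.63]. Speed limits (rad/s): [2.22, 2.22, 3.01, 3.01, 3.14, 3.14, 3.14].

## Interface

Orientations are given as [roll, pitch, yaw] about the fixed x, y, z axes, in that order (R = Rz(yaw) Ry(pitch) Rx(roll)).
In Python, from plant import * gives the robot as it stands. The module is installed in compiled form; this text tells all that it offers.
- The arm moves only by the tool apply_moves, never from a script. Its argument "plan" is a list of rows, each a list of 7 numbers: the shift along the tool's x, y, z in m, then the turn, a rotation vector about the tool's x, y, z in rad, then the finger opening in m, from 0 to 0.093. In form: [[dx, dy, dz, rx, ry, rz, claw], ...]. A call has 1 to 10 rows; each row shifts and turns the commanded pose from where the row before left it, along the tool's axes as they then stand; what a row does not reach is not made up. A row lasts 1/10 s, in which the tool goes at most 50 mm and 8.59 degrees, less where a joint would pass 70% of its speed; a pose out of reach is approached as far as the arm can. A call is refused whole if a number of a shift passes 0.05 or a number of a turn 0.15, either way. A call with a gripper value outside its range is refused whole. The fingers move at their own pace and stop on an object; the grip force is fixed at half the most. Time passes only in rows, so rows that do not move let the fingers close. It gives the time, the measured TCP pose, the force and the opening at its end, in the units of the state.
- get_obs(): the state, without advancing time (a new reading comes with each control period).
- camera(name): name is "side" or "top" or "wrist"; returns a dict with "pixels" (384x512x3 uint8, red, green, blue), "fx", "fy", "cx", "cy" (pixels), "R" (3x3) and "t" (3): a world point X has camera coordinates R X + t. Camera axes: x right, y down, z forward; pixel columns grow to the right and rows downward; lengths in m; the calibration is good to about 2 mm. A picture is of the moment at which its call begins. There is no depth.
- job_done(): hands the job in, once; it reports no verdict.
The state is a dict: "time": time; "q": joint angles; "joint_velocities": joint speeds; "tau": joint torques, N m; "eef_pos": TCP position; "tool_rot": TCP orientation; "wrist_force": force on the tool from outside, world axes, zero at the start; "wrist_torque": the same for the moment, N m; "gripper_width": finger opening in m.
Only numpy, scipy, OpenCV 4.12 (cv2) and the standard library are available. Lean on these libraries where they do the work, as an engineer would, in place of code of your own. Each camera call takes 0.05 s, during which the arm holds its last target. There are 200 camera calls.

## Task

The aluminium bottle-nest plate rocks on one of its four corner ears: press down on the ears with closed fingertips until you find the one that gives, and push it all the way down to its stop. Let it come up, then press the raised brass shim tab on the robot's side of that same ear down flat and leave it flat. Leave the other three tabs raised, do not lift or shift the plate, and leave the jar, the cap and everything else where they stand.

Things in the scene. Friction and masses are not known exactly. Their poses are not given: they have to be found in the camera images.
- plate: loose aluminium plate 150 x 116 x 8 mm with four corner ears 40 x 40 mm and a white nest ring (67 mm wide, 14 high) with a jar; origin: centre of its underside, z 30 mm; x away from the robot, y left. Dowels keep it in place. Three ears stand on solid feet; one, a different one each time, on a sprung foot that looks alike: it gives from 2 N, sinks 3.5 mm at 4 N, stops dead, springs back when let go
- ear_1 (a point): centre of the top face of the plate's near left ear, marked with a black dot 16 mm across; press here (top face 38 mm above the table while level); the foot is right below
- ear_2 (a point): centre of the top face of the plate's near right ear, marked with a black dot 16 mm across; press here (top face 38 mm above the table while level); the foot is right below
- ear_3 (a point): centre of the top face of the plate's far left ear, marked with a black dot 16 mm across; press here (top face 38 mm above the table while level); the foot is right below
- ear_4 (a point): centre of the top face of the plate's far right ear, marked with a black dot 16 mm across; press here (top face 38 mm above the table while level); the foot is right below
- tab_1 (a point): press point on the brass shim tab of the near left ear (ear_1), given for its top face when flat (30 mm above the table). Stiff leaf 22 mm wide, hinged 28 mm from the ear's dot, reaching 56 mm on towards the robot (plate -x), free end raised 24 mm; here, 44 mm from the hinge, the raised top is 21 mm higher. 5 to 6 N pushes it down; it stays where left, stops dead when flat
- tab_2 (a point): press point on the brass shim tab of the near right ear (ear_2), given for its top face when flat (30 mm above the table). Stiff leaf 22 mm wide, hinged 28 mm from the ear's dot, reaching 56 mm on towards the robot (plate -x), free end raised 24 mm; here, 44 mm from the hinge, the raised top is 21 mm higher. 5 to 6 N pushes it down; it stays where left, stops dead when flat
- tab_3 (a point): press point on the brass shim tab of the far left ear (ear_3), given for its top face when flat (30 mm above the table). Stiff leaf 22 mm wide, hinged 28 mm from the ear's dot, reaching 56 mm on towards the robot (plate -x), free end raised 24 mm; here, 44 mm from the hinge, the raised top is 21 mm higher. 5 to 6 N pushes it down; it stays where left, stops dead when flat
- tab_4 (a point): press point on the brass shim tab of the far right ear (ear_4), given for its top face when flat (30 mm above the table). Stiff leaf 22 mm wide, hinged 28 mm from the ear's dot, reaching 56 mm on towards the robot (plate -x), free end raised 24 mm; here, 44 mm from the hinge, the raised top is 21 mm higher. 5 to 6 N pushes it down; it stays where left, stops dead when flat
- loose_foot (a joint): how far the sprung foot under the rocking ear is pushed down, m: 0 at rest, 0.0035 at its stop. Which ear it is under is not told
- loose_shim (a joint): angle of the brass shim tab that belongs to the rocking ear (which one is not told; once flat its toe props the ear, and pressing that ear hard afterwards lifts the tab a little), rad: 0 fully raised, 0.45 flat; starts between 0 and 0.08
- shim_2 (a joint): angle of one of the other three brass tabs (the number does not tell at which ear), rad: 0 fully raised, 0.45 flat; starts between 0 and 0.08
- shim_3 (a joint): angle of one of the other three brass tabs (the number does not tell at which ear), rad: 0 fully raised, 0.45 flat; starts between 0 and 0.08
- shim_4 (a joint): angle of one of the other three brass tabs (the number does not tell at which ear), rad: 0 fully raised, 0.45 flat; starts between 0 and 0.08
- jar: small closed glass jar, 54 mm across, 45 mm high, white lid, standing in the nest ring on the plate; leave it there; origin at the centre of its underside
- cap: red bottle cap, 32 mm across, 20 mm high, standing on the blue bed between the two near tabs; leave it; origin at the centre of its underside
- bottle_1: glass bottle with black cap, 64 mm across, 190 mm high, to the left; leave it; origin at the centre of its underside
- bottle_2: another such bottle, to the left; leave it; origin at the centre of its underside
- bowl: steel bowl, 130 mm across, 60 mm high, to the right; leave it; origin at the centre of its underside
- wrench: steel wrench lying to the right; leave it
- tin: green can, 70 mm across, 60 mm high, near left; leave it; origin at the centre of its underside
There are look-alikes about, which are no part of the job. Leave any pink or purple look-alike of the jar alone.

How it is judged:
On the way, in this order (a step that is already met when the one before it is completed fails the run):
1. the rocking ear is found and pushed down to its stop (at least 2.5 of its 3.5 mm) while all the tabs are still raised (value of joint loose_foot above 0.0025 m and value of joint loose_shim below 0.2 rad), for 0.1 s.
2. that ear has come up again (value of joint loose_foot below 0.001 m), for 0.1 s.
3. the rocking ear's tab is pressed flat (value of joint loose_shim above 0.35 rad), for 0.2 s.
At the end, for the whole second after the job is handed in: rocking ear's tab flat (over 0.35 of 0.45 rad), other tabs raised (under 0.2); plate level (0.02 rad), at rest, within 12 mm of its place, foot up (under 1.5 mm); jar upright in its nest (12 mm, 0.1 rad); cap, bottles, bowl, wrench, can within 30 mm of their places (value of joint loose_shim above 0.35 rad and value of joint loose_foot below 0.0015 m and value of joint each of shim_2, shim_3, shim_4 below 0.2 rad and angle between plate's own z axis and vertical below 0.02 rad and distance of plate from where it was at the start of the episode below 0.012 m and linear speed of plate below 0.02 m/s and angle between jar's own z axis and vertical below 0.1 rad and horizontal distance between jar and plate below 0.012 m and height (world z) of jar below 0.05 m and distance of each of bottle_1, bottle_2, bowl, wrench, tin, cap from where it was at the start of the episode below 0.03 m); the robot touches nothing.
It fails at once if a tab of an ear that does not rock is pressed down (beyond 0.2 rad) (value of joint any of shim_2, shim_3, shim_4 above 0.2 rad).
It fails at once if the plate is lifted, tipped (beyond 0.12 rad) or shifted by more than 15 mm (height (world z) of plate above 0.042 m or angle between plate's own z axis and vertical above 0.12 rad or distance of plate from where it was at the start of the episode above 0.015 m).
It fails at once if the jar is lifted out or tipped (height (world z) of jar above 0.056 m or angle between jar's own z axis and vertical above 0.35 rad).
It fails at once if the cap, a bottle, the bowl, the wrench or the can is moved by more than 30 mm (distance of any of bottle_1, bottle_2, bowl, wrench, tin, cap from where it was at the start of the episode above 0.03 m).
It also fails if it takes over 61 s, if anything falls off the work surface, if the arm or the gripper's body presses on something with over 40 N, if the wrist force passes 120 N, or if a joint passes its speed limit or range.

## Working session

There is one attempt and no reset: what is moved stays moved. The work goes in short steps, Python scripts to look and compute and a tool call to move; the robot and the scene stay as the last step left them, time stands still between calls to the robot, and variables do not carry over. Pictures are saved under pics/ and viewed, about 8 in all and at most 12, crops included, and the job is handed in when it is done.

Besides the shell and the picture viewer there is one more tool, called after ">>>" as name(argument=value, ...), one argument or row to a line, values as JSON. apply_moves: Moves the arm, as the interface text tells. Its arguments: {"type":"object","properties":{"plan":{"type":"array"}},"required":["plan"]}

```bash
mkdir -p pics
python3 - <<'E'
from plant import *
import cv2,numpy as np
o=get_obs();print(o['time'],o['eef_pos'],o['tool_rot'],o['wrist_force'],o['gripper_width'])
for n in ('top','side'):
    c=camera(n);cv2.imwrite(f'pics/{n}0.png',c['pixels'][:,:,::-1]);np.savez(f'{n}0.npz',**c)
    print(n,c['fx'],c['cx'],c['cy'],c['R'].tolist(),c['t'])
E
```

```text
0.0 [ 0.29924013 -0.65983329  0.22575159] [-3.14004136e+00  1.58016059e-04  4.25862418e-01] [-0.28480111 -0.0289012   0.51659856] 0.09293556902365685
top 424.2366296077301 259.8417784233358 188.38079926622945 [[0.022319706525265867, -0.9996017848314879, -0.017265643988275216], [-0.9918936574658614, -0.019980064029231817, -0.12549011642509575], [0.12509517568484527, 0.019926585334463343, -0.9919446195313961]] [0.00674118 0.59009148 1.13507547]
side 475.980633637447 258.81032287221916 186.4281713731942 [[-0.959729934437534, -0.280717141399529, -0.010786077554126161], [-0.17168664788829044, 0.6164958878865231, -0.7684116833806534], [0.22235590363516092, -0.7356158690128185, -0.6398649430740105]] [0.57148273 0.13661426 1.23027345]
```

View pics/top0.png

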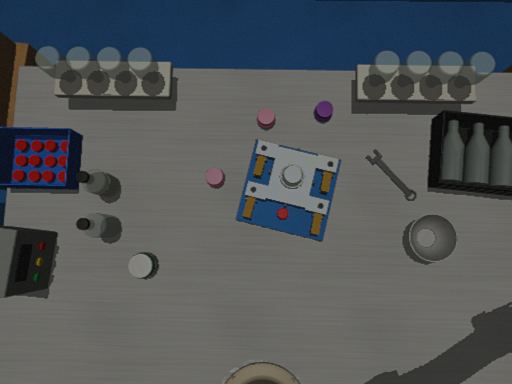

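View pics/side0.png

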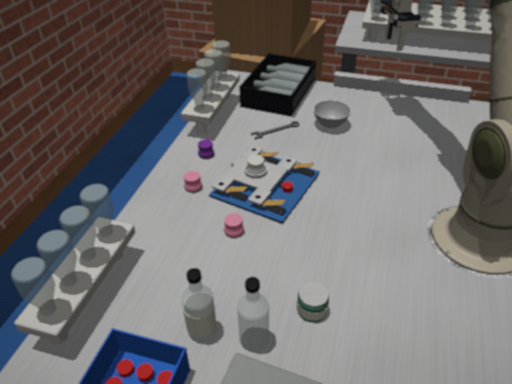

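The top view shows the plate at about (290,177), turned slightly. The dots are near (264,148), (331,164), (253,189) and (320,205), with the brass tabs below each and the cap at (282,213). Next I'll measure the dots.

```bash
cat > h.py <<'E'
import cv2,numpy as np
def ray(c,u,v,z):
    d=c['R'].T@np.array([(u-c['cx'])/c['fx'],(v-c['cy'])/c['fy'],1]);o=-c['R'].T@c['t']
    return o+d*(z-o[2])/d[2]
def proj(c,X):
    p=c['R']@np.asarray(X)+c['t'];return np.array([c['fx']*p[0]/p[2]+c['cx'],c['fy']*p[1]/p[2]+c['cy']])
E
python3 - <<'E'
from h import *
c=dict(np.load('top0.npz'));g=cv2.cvtColor(c['pixels'],cv2.COLOR_RGB2GRAY).astype(float)
P=[]
for n,(u,v) in zip((1,2,3,4),((253,189),(320,205),(264,148),(331,164))):
    w=g[v-5:v+6,u-5:u+6]; m=np.clip(130-w,0,None); 
    yy,xx=np.mgrid[-5:6,-5:6]; m=m*((xx**2+yy**2)<=20)
    a,b=u+(m*xx).sum()/m.sum(),v+(m*yy).sum()/m.sum(); p=ray(c,a,b,.038);P.append(p);print(n,round(a,1),round(b,1),p.round(4),m.astype(int).max())
P=np.array(P)
print('14-mid',(P[0]+P[3])/2,(P[1]+P[2])/2,'lens 1-3,2-4,1-2,3-4',[np.linalg.norm(P[i]-P[j]).round(4) for i,j in((0,2),(1,3),(0,1),(2,3))])
d=P[2]+P[3]-P[0]-P[1];yaw=np.arctan2(d[1],d[0]);e=P[0]+P[2]-P[1]-P[3];print('yaw',yaw,np.arctan2(-e[0],e[1]))
crop=c['pixels'][130:245,225:355,::-1];cv2.imwrite('pics/crop0.png',cv2.resize(crop,None,fx=6,fy=5.2*6/5.2*1,interpolation=cv2.INTER_CUBIC)[:600])
E
```

```text
1 252.9 189.0 [0.5875 0.0383 0.038 ] 90
2 320.1 205.5 [ 0.5458 -0.147   0.038 ] 95
3 263.5 147.6 [0.7047 0.0115 0.038 ] 92
4 330.0 163.7 [ 0.6627 -0.1738  0.038 ] 97
14-mid [ 0.62509956 -0.0677257   0.038     ] [ 0.62527746 -0.06778406  0.038     ] lens 1-3,2-4,1-2,3-4 [np.float64(0.1203), np.float64(0.1199), np.float64(0.19), np.float64(0.19)]
yaw -0.2251633306263404 -0.2219318707780179
```

View pics/crop0.png

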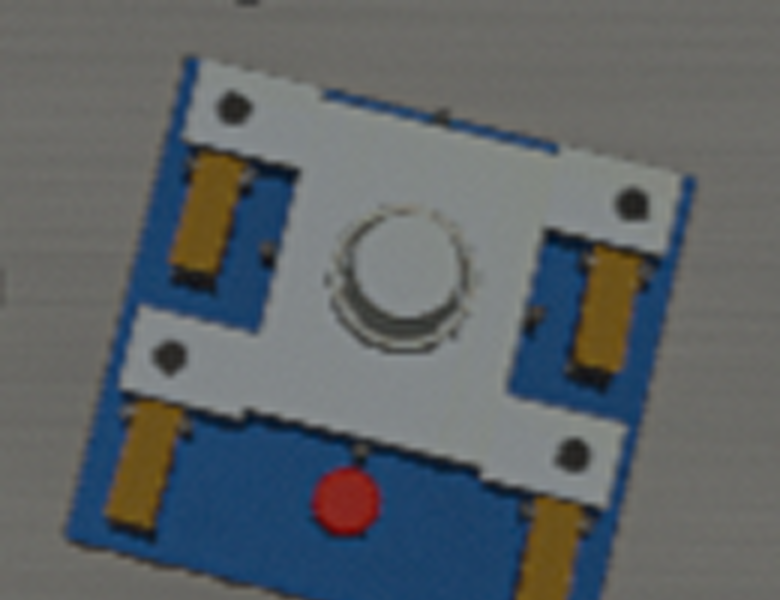

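Spacing comes out at 120 x 190 mm on all sides. The centre is (0.625,-0.068) and the yaw is -0.224. I'll set the tool with its y axis along plate +x and its x axis along plate +y, so the closed fingers stay clear of the plate beside the tabs.

>>> apply_moves(
  plan=[
    [0, 0, 0, 0, 0, -0.131, 0],
    [0, 0, 0, 0, 0, -0.131, 0],
    [0, 0, 0, 0, 0, -0.131, 0],
    [0, 0, 0, 0, 0, -0.131, 0],
    [0, 0, 0, 0, 0, -0.131, 0],
    [0, 0, 0, 0, 0, -0.131, 0],
    [0, 0, 0, 0, 0, -0.135, 0],
    [0, 0, 0, 0, 0, 0, 0],
  ],
)

```text
time: 0.9
eef_pos: [0.299, -0.6602, 0.2261]
tool_rot: [-3.141, -0.001, 1.348]
wrist_force: [-0.6, 0.5, -0.4]
gripper_width: 0.0336
```

>>> apply_moves(
  plan=[
    [0.04, 0.01, 0, 0, 0, 0, 0],
    [0.04, 0.01, 0, 0, 0, 0, 0],
    [0.04, 0.01, 0, 0, 0, 0, 0],
    [0.04, 0.01, 0, 0, 0, 0, 0],
    [0.04, 0.01, 0, 0, 0, 0, 0],
    [0.04, 0.01, 0, 0, 0, 0, 0],
    [0.04, 0.01, 0, 0, 0, 0, 0],
    [0.04, 0.01, 0, 0, 0, 0, 0],
    [0.04, 0.01, 0, 0, 0, 0, 0],
    [0.04, 0.01, 0, 0, 0, 0, 0],
  ],
)

```text
time: 1.9
eef_pos: [0.4863, -0.2909, 0.2266]
tool_rot: [-3.142, -0.0, 1.342]
wrist_force: [-0.3, -0.4, -0.2]
gripper_width: 0.0006
```

>>> apply_moves(
  plan=[
    [0.04, 0.01, 0, 0, 0, 0, 0],
    [0.04, 0.01, 0.03, 0, 0, 0, 0],
    [0.04, 0.007, 0.03, 0, 0, 0, 0],
    [0.035, 0, 0.04, 0, 0, 0, 0],
    [0, 0, 0.03, 0, 0, 0, 0],
    [0, 0, 0, 0, 0, 0, 0],
    [0, 0, 0, 0, 0, 0, 0],
  ],
)

```text
time: 2.6
eef_pos: [0.5453, -0.1509, 0.0999]
tool_rot: [-3.14, 0.001, 1.344]
wrist_force: [-0.2, -0.2, -0.2]
gripper_width: 0.0007
```

```bash
cat > st.py <<'E'
from plant import *
from h import *
E2=np.array([[.5875,.0383],[.5458,-.147],[.7047,.0115],[.6627,-.1738]])
def st():
    o=get_obs();p=o['eef_pos'];px=np.array([.9751,-.2217]);py=np.array([.2217,.9751])
    print('t',round(o['time'],2),'p',p.round(4),'rot',o['tool_rot'].round(4),'F',o['wrist_force'].round(2),'w',round(o['gripper_width'],4))
    for i,e in enumerate(E2):
        d=e-p[:2];print('ear',i+1,'tool dx,dy',(d@py).round(4),(d@px).round(4))
if __name__=='__main__': st()
E
python3 st.py
python3 - <<'E'
from plant import *
import cv2,numpy as np
c=camera('wrist');cv2.imwrite('pics/w1.png',c['pixels'][:,:,::-1]);np.savez('w1.npz',**c)
E
```

```text
t 2.6 p [ 0.5453 -0.1509  0.0999] rot [-3.1403e+00  6.0000e-04  1.3442e+00] F [-0.17 -0.18 -0.24] w 0.0007
ear 1 tool dx,dy 0.1938 -0.0008
ear 2 tool dx,dy 0.0039 -0.0004
ear 3 tool dx,dy 0.1937 0.1194
ear 4 tool dx,dy 0.0037 0.1195
```

View pics/w1.png

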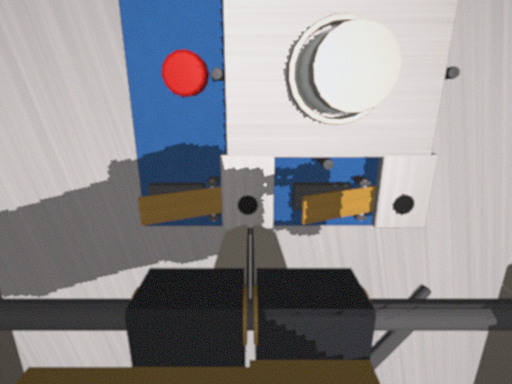

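The wrist view shows the near right ear's dot at (247,204) in front of the fingers, the jar lid at (357,65) and the cap at (185,73). All of it agrees with the top view. Pressing ear 2 gently.

>>> apply_moves(
  plan=[
    [0.002, 0, 0.02, 0, 0, 0, 0],
    [0.001, 0, 0.02, 0, 0, 0, 0],
    [0, 0, 0, 0, 0, 0, 0],
    [0, 0, 0, 0, 0, 0, 0],
    [0, 0, 0, 0, 0, 0, 0],
  ],
)

```text
time: 3.15
eef_pos: [0.547, -0.1483, 0.0615]
tool_rot: [3.139, 0.0, 1.345]
wrist_force: [-0.1, 0.9, -0.1]
gripper_width: 0.0004
```

```bash
python3 st.py
python3 - <<'E'
from h import *
c=dict(np.load('w1.npz'));print(ray(c,247,204,.038),ray(c,403,204,.038))
E
```

```text
t 3.15 p [ 0.547  -0.1483  0.0615] rot [3.1394e+00 1.0000e-04 1.3455e+00] F [-0.13  0.88 -0.11] w 0.0004
ear 1 tool dx,dy 0.1909 -0.0018
ear 2 tool dx,dy 0.001 -0.0014
ear 3 tool dx,dy 0.1907 0.1184
ear 4 tool dx,dy 0.0007 0.1185
[ 0.54331932 -0.14840363  0.038     ] [ 0.66094951 -0.17546716  0.038     ]
```

>>> apply_moves(
  plan=[
    [0, -0.002, 0.005, 0, 0, 0, 0],
    [0, 0, 0.006, 0, 0, 0, 0],
    [0, 0, 0, 0, 0, 0, 0],
    [0, 0, 0, 0, 0, 0, 0],
  ],
)

```text
time: 3.55
eef_pos: [0.5441, -0.147, 0.0487]
tool_rot: [-3.141, 0.0, 1.347]
wrist_force: [0.5, -0.8, 0.1]
gripper_width: 0.0004
```

>>> apply_moves(
  plan=[
    [0, 0, 0.002, 0, 0, 0, 0],
    [0, 0, 0.002, 0, 0, 0, 0],
    [0, 0, 0, 0, 0, 0, 0],
    [0, 0, 0, 0, 0, 0, 0],
  ],
)

```text
time: 3.95
eef_pos: [0.5445, -0.1471, 0.0463]
tool_rot: [3.141, 0.0, 1.347]
wrist_force: [-3.9, 0.7, 19.4]
gripper_width: 0.0005
```

>>> apply_moves(
  plan=[
    [0, 0, 0.001, 0, 0, 0, 0],
    [0, 0, 0.001, 0, 0, 0, 0],
    [0, 0, 0, 0, 0, 0, 0],
  ],
)

```text
time: 4.25
eef_pos: [0.5445, -0.147, 0.0461]
tool_rot: [3.14, 0.001, 1.347]
wrist_force: [-10.4, 1.8, 44.0]
gripper_width: 0.0008
```

Ear 2 is solid: 44 N with no travel. On to ear 4.

>>> apply_moves(
  plan=[
    [0, 0, -0.02, 0, 0, 0, 0],
    [0, 0, -0.03, 0, 0, 0, 0],
    [0, 0.03, 0, 0, 0, 0, 0],
    [0, 0.03, 0, 0, 0, 0, 0],
    [0, 0.03, 0, 0, 0, 0, 0],
    [0, 0.03, 0, 0, 0, 0, 0],
    [0, 0, 0, 0, 0, 0, 0],
    [0, 0, 0.02, 0, 0, 0, 0],
    [0, 0, 0.015, 0, 0, 0, 0],
    [0, 0, 0, 0, 0, 0, 0],
  ],
)

```text
time: 5.25
eef_pos: [0.6592, -0.1733, 0.0554]
tool_rot: [-3.137, 0.0, 1.347]
wrist_force: [-0.4, -0.0, 0.6]
gripper_width: 0.0008
```

>>> apply_moves(
  plan=[
    [0, 0, 0.004, 0, 0, 0, 0],
    [0, 0, 0.004, 0, 0, 0, 0],
    [0, 0, 0, 0, 0, 0, 0],
    [0, 0, 0, 0, 0, 0, 0],
  ],
)

```text
time: 5.65
eef_pos: [0.6614, -0.1737, 0.0502]
tool_rot: [3.141, 0.0, 1.347]
wrist_force: [-0.9, -1.0, 0.0]
gripper_width: 0.0008
```

>>> apply_moves(
  plan=[
    [0, 0, 0.002, 0, 0, 0, 0],
    [0, 0, 0.002, 0, 0, 0, 0],
    [0, 0, 0, 0, 0, 0, 0],
    [0, 0, 0, 0, 0, 0, 0],
  ],
)

```text
time: 6.05
eef_pos: [0.6615, -0.1738, 0.0465]
tool_rot: [3.141, 0.0, 1.347]
wrist_force: [-0.1, 0.5, 4.8]
gripper_width: 0.0007
```

>>> apply_moves(
  plan=[
    [0, 0, 0.001, 0, 0, 0, 0],
    [0, 0, 0.001, 0, 0, 0, 0],
    [0, 0, 0, 0, 0, 0, 0],
  ],
)

```text
time: 6.35
eef_pos: [0.6616, -0.1738, 0.0463]
tool_rot: [3.14, 0.001, 1.347]
wrist_force: [-6.6, 1.3, 22.0]
gripper_width: 0.0007
```

Ear 4 is solid too. Next is ear 3.

>>> apply_moves(
  plan=[
    [0, 0, -0.02, 0, 0, 0, 0],
    [0, 0, -0.04, 0, 0, 0, 0],
    [0.03, 0, 0, 0, 0, 0, 0],
    [0.04, 0, 0, 0, 0, 0, 0],
    [0.04, 0, 0, 0, 0, 0, 0],
    [0.04, 0, 0, 0, 0, 0, 0],
    [0.04, 0, 0, 0, 0, 0, 0],
    [0, 0, 0, 0, 0, 0, 0],
    [0, 0, 0.025, 0, 0, 0, 0],
    [0, 0, 0.02, 0, 0, 0, 0],
  ],
)

```text
time: 7.35
eef_pos: [0.7036, 0.0116, 0.0585]
tool_rot: [3.141, 0.0, 1.347]
wrist_force: [-0.4, -0.3, 0.3]
gripper_width: 0.0003
```

>>> apply_moves(
  plan=[
    [0, 0, 0.002, 0, 0, 0, 0],
    [0, 0, 0.002, 0, 0, 0, 0],
    [0, 0, 0, 0, 0, 0, 0],
    [0, 0, 0, 0, 0, 0, 0],
  ],
)

```text
time: 7.75
eef_pos: [0.7041, 0.0113, 0.0559]
tool_rot: [3.14, -0.0, 1.346]
wrist_force: [0.5, -0.7, -0.3]
gripper_width: 0.0007
```

>>> apply_moves(
  plan=[
    [0, 0, 0.004, 0, 0, 0, 0],
    [0, 0, 0.004, 0, 0, 0, 0],
    [0, 0, 0, 0, 0, 0, 0],
    [0, 0, 0, 0, 0, 0, 0],
  ],
)

```text
time: 8.15
eef_pos: [0.7034, 0.0116, 0.0467]
tool_rot: [-3.141, 0.0, 1.347]
wrist_force: [-0.1, 0.2, -0.6]
gripper_width: 0.0007
```

>>> apply_moves(
  plan=[
    [0, 0, 0.001, 0, 0, 0, 0],
    [0, 0, 0.001, 0, 0, 0, 0],
    [0, 0, 0.001, 0, 0, 0, 0],
    [0, 0, 0, 0, 0, 0, 0],
  ],
)

```text
time: 8.55
eef_pos: [0.7035, 0.0116, 0.0463]
tool_rot: [3.141, 0.0, 1.347]
wrist_force: [-6.8, -1.3, 21.0]
gripper_width: 0.0006
```

Ear 3 is solid as well, so ear 1 must be the rocking one. Pressing it to confirm.

>>> apply_moves(
  plan=[
    [0, 0, -0.02, 0, 0, 0, 0],
    [0, 0, -0.03, 0, 0, 0, 0],
    [0, -0.03, 0, 0, 0, 0, 0],
    [0, -0.03, 0, 0, 0, 0, 0],
    [0, -0.03, 0, 0, 0, 0, 0],
    [0, -0.029, 0, 0, 0, 0, 0],
    [0, 0, 0, 0, 0, 0, 0],
    [0, 0, 0.02, 0, 0, 0, 0],
    [0, 0, 0.024, 0, 0, 0, 0],
    [0, 0, 0, 0, 0, 0, 0],
  ],
)

```text
time: 9.55
eef_pos: [0.5867, 0.0377, 0.0477]
tool_rot: [-3.139, 0.001, 1.347]
wrist_force: [-0.1, -0.9, -0.5]
gripper_width: 0.0006
```

>>> apply_moves(
  plan=[
    [0, 0, 0.001, 0, 0, 0, 0],
    [0, 0, 0.001, 0, 0, 0, 0],
    [0, 0, 0, 0, 0, 0, 0],
    [0, 0, 0, 0, 0, 0, 0],
  ],
)

```text
time: 9.95
eef_pos: [0.5879, 0.0379, 0.0485]
tool_rot: [3.141, -0.0, 1.347]
wrist_force: [0.1, -0.4, -0.3]
gripper_width: 0.0004
```

>>> apply_moves(
  plan=[
    [0, 0, 0.001, 0, 0, 0, 0],
    [0, 0, 0.001, 0, 0, 0, 0],
    [0, 0, 0.001, 0, 0, 0, 0],
    [0, 0, 0, 0, 0, 0, 0],
    [0, 0, 0, 0, 0, 0, 0],
  ],
)

```text
time: 10.45
eef_pos: [0.5876, 0.038, 0.045]
tool_rot: [3.141, -0.0, 1.347]
wrist_force: [-0.7, 0.2, 3.0]
gripper_width: 0.0005
```

It gives: z is 1.3 mm below the level surface at only 3 N. Pushing on to the stop.

>>> apply_moves(
  plan=[
    [0, 0, 0.001, 0, 0, 0, 0],
    [0, 0, 0.001, 0, 0, 0, 0],
    [0, 0, 0.001, 0, 0, 0, 0],
    [0, 0, 0, 0, 0, 0, 0],
    [0, 0, 0, 0, 0, 0, 0],
  ],
)

```text
time: 10.95
eef_pos: [0.5875, 0.0381, 0.0429]
tool_rot: [3.141, -0.0, 1.347]
wrist_force: [-3.4, -0.1, 18.3]
gripper_width: 0.0001
```

>>> apply_moves(
  plan=[
    [0, 0, 0.001, 0, 0, 0, 0],
    [0, 0, 0.001, 0, 0, 0, 0],
    [0, 0, 0, 0, 0, 0, 0],
    [0, 0, 0, 0, 0, 0, 0],
    [0, 0, 0, 0, 0, 0, 0],
  ],
)

```text
time: 11.45
eef_pos: [0.5875, 0.0382, 0.0426]
tool_rot: [3.14, 0.0, 1.347]
wrist_force: [-8.0, 0.3, 39.2]
gripper_width: 0.0005
```

It is on its stop: 3.6 mm down and 39 N. I'll let it come up and go over tab_1, 70 mm along plate -x.

>>> apply_moves(
  plan=[
    [0, 0, -0.02, 0, 0, 0, 0],
    [0, 0, -0.03, 0, 0, 0, 0],
    [0, -0.03, 0, 0, 0, 0, 0],
    [0, -0.03, 0, 0, 0, 0, 0],
    [0, -0.01, 0, 0, 0, 0, 0],
    [0, 0, 0, 0, 0, 0, 0],
    [0, 0, 0, 0, 0, 0, 0],
    [0, 0, 0.015, 0, 0, 0, 0],
    [0, 0, 0, 0, 0, 0, 0],
    [0, 0, 0, 0, 0, 0, 0],
  ],
)

```text
time: 12.45
eef_pos: [0.5198, 0.0533, 0.0745]
tool_rot: [-3.141, 0.0, 1.346]
wrist_force: [-0.6, 0.5, -0.1]
gripper_width: 0.0006
```

```bash
python3 st.py
python3 - <<'E'
from h import *
from plant import camera
c=camera('top');np.savez('top1.npz',**c)
print([proj(c,x).round(1) for x in ((.5174,.0539,.03),)])
c=camera('side');cv2.imwrite('pics/s2.png',cv2.resize(c['pixels'][120:250,180:340,::-1],None,fx=4.5,fy=4.5,interpolation=cv2.INTER_CUBIC))
E
```

```text
t 12.45 p [0.5198 0.0533 0.0745] rot [-3.1411e+00  3.0000e-04  1.3463e+00] F [-0.63  0.51 -0.09] w 0.0006
ear 1 tool dx,dy 0.0004 0.0693
ear 2 tool dx,dy -0.1896 0.0697
ear 3 tool dx,dy 0.0002 0.1895
ear 4 tool dx,dy -0.1898 0.1896
[array([246.8, 214.5])]
```

View pics/s2.png

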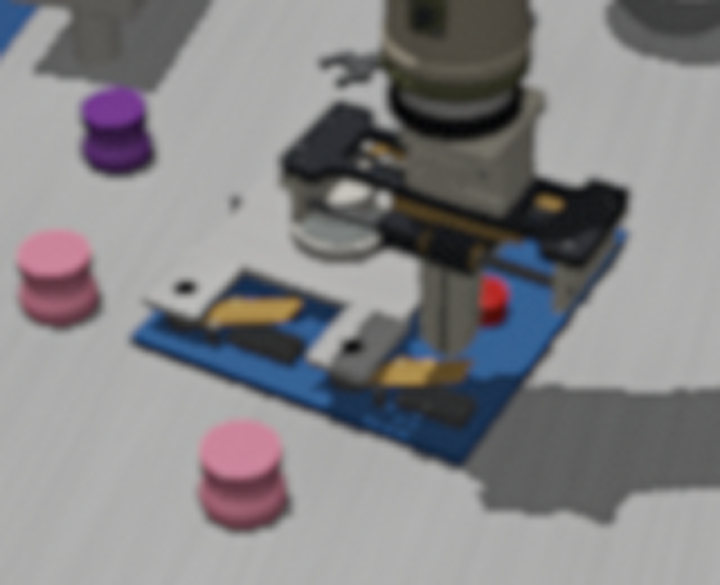

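The side view shows the fingertips above the near left tab, free of the ear and the cap. The tab is raised and the ear looks level again. Pressing the tab.

>>> apply_moves(
  plan=[
    [0, 0, 0.008, 0, 0, 0, 0],
    [0, 0, 0.005, 0, 0, 0, 0],
    [0, 0, 0.005, 0, 0, 0, 0],
    [0, 0, 0.005, 0, 0, 0, 0],
    [0, 0, 0.004, 0, 0, 0, 0],
    [0, 0, 0, 0, 0, 0, 0],
  ],
)

```text
time: 13.15
eef_pos: [0.5186, 0.0536, 0.0472]
tool_rot: [-3.14, 0.001, 1.347]
wrist_force: [-0.7, -0.2, -0.1]
gripper_width: 0.0003
```

>>> apply_moves(
  plan=[
    [0, 0, 0.003, 0, 0, 0, 0],
    [0, 0, 0.003, 0, 0, 0, 0],
    [0, 0, 0.002, 0, 0, 0, 0],
    [0, 0, 0, 0, 0, 0, 0],
    [0, 0, 0, 0, 0, 0, 0],
  ],
)

```text
time: 13.65
eef_pos: [0.5197, 0.0535, 0.0398]
tool_rot: [3.141, -0.0, 1.347]
wrist_force: [-1.0, -0.2, 0.8]
gripper_width: 0.0002
```

>>> apply_moves(
  plan=[
    [0, 0, 0.001, 0, 0, 0, 0],
    [0, 0, 0.001, 0, 0, 0, 0],
    [0, 0, 0.001, 0, 0, 0, 0],
    [0, 0, 0, 0, 0, 0, 0],
    [0, 0, 0, 0, 0, 0, 0],
  ],
)

```text
time: 14.15
eef_pos: [0.5198, 0.0535, 0.0374]
tool_rot: [3.14, -0.0, 1.347]
wrist_force: [-0.6, -1.2, 10.6]
gripper_width: -0.0001
```

>>> apply_moves(
  plan=[
    [0, 0, 0.001, 0, 0, 0, 0],
    [0, 0, 0.001, 0, 0, 0, 0],
    [0, 0, 0, 0, 0, 0, 0],
    [0, 0, 0, 0, 0, 0, 0],
  ],
)

```text
time: 14.55
eef_pos: [0.5198, 0.0535, 0.0367]
tool_rot: [3.139, -0.0, 1.347]
wrist_force: [-4.3, 0.7, 29.2]
gripper_width: 0.0005
```

The tab is at its stop, 29 N at about flat height. Retreating straight up, then clear, then a check.

>>> apply_moves(
  plan=[
    [0, 0, -0.01, 0, 0, 0, 0],
    [0, 0, -0.04, 0, 0, 0, 0],
    [0, 0, -0.05, 0, 0, 0, 0],
    [0, 0, -0.05, 0, 0, 0, 0],
    [-0.04, 0, 0, 0, 0, 0, 0],
    [-0.04, 0, 0, 0, 0, 0, 0],
    [-0.04, 0, 0, 0, 0, 0, 0],
    [-0.04, 0, 0, 0, 0, 0, 0],
    [-0.04, 0, 0, 0, 0, 0, 0],
    [-0.04, 0, 0, 0, 0, 0, 0],
  ],
)

```text
time: 15.55
eef_pos: [0.4653, -0.1821, 0.1849]
tool_rot: [3.141, 0.0, 1.347]
wrist_force: [0.0, -0.2, -1.2]
gripper_width: 0.0003
```

>>> apply_moves(
  plan=[
    [-0.04, 0, 0, 0, 0, 0, 0],
    [-0.04, 0, 0, 0, 0, 0, 0],
    [-0.04, 0, 0, 0, 0, 0, 0],
    [0, 0, 0, 0, 0, 0, 0],
    [0, 0, 0, 0, 0, 0, 0],
  ],
)

```text
time: 16.05
eef_pos: [0.4387, -0.2983, 0.1846]
tool_rot: [-3.141, -0.0, 1.344]
wrist_force: [0.5, -0.0, -0.2]
gripper_width: 0.0005
```

Run:
```python
from h import *
from plant import camera,get_obs
t=camera('top');s=camera('side')
a=cv2.resize(s['pixels'][130:230,195:335,::-1],(770,550),interpolation=cv2.INTER_CUBIC);cv2.imwrite('pics/s3.png',a)
cv2.imwrite('pics/t3.png',cv2.resize(t['pixels'][130:245,225:355,::-1],None,fx=5.2,fy=5.2,interpolation=cv2.INTER_CUBIC))
d=cv2.absdiff(t['pixels'],np.load('top0.npz')['pixels']).max(2);m=((d>40)*255).astype('uint8')
n,_,S,C=cv2.connectedComponentsWithStats(m);print([(S[i][4],C[i].round()) for i in range(1,n) if S[i][4]>8])
print(get_obs()['eef_pos'],get_obs()['wrist_force'])
```

```text
[(np.int32(11401), array([399., 292.])), (np.int32(30), array([247., 217.])), (np.int32(22), array([453., 232.])), (np.int32(11), array([474., 245.])), (np.int32(81), array([446., 253.])), (np.int32(15), array([456., 249.])), (np.int32(98), array([500., 291.])), (np.int32(1219), array([417., 374.])), (np.int32(703), array([490., 374.]))]
[ 0.43947702 -0.29647836  0.18476516] [-0.80141342  0.16263706 -0.15370144]
```

View pics/s3.png

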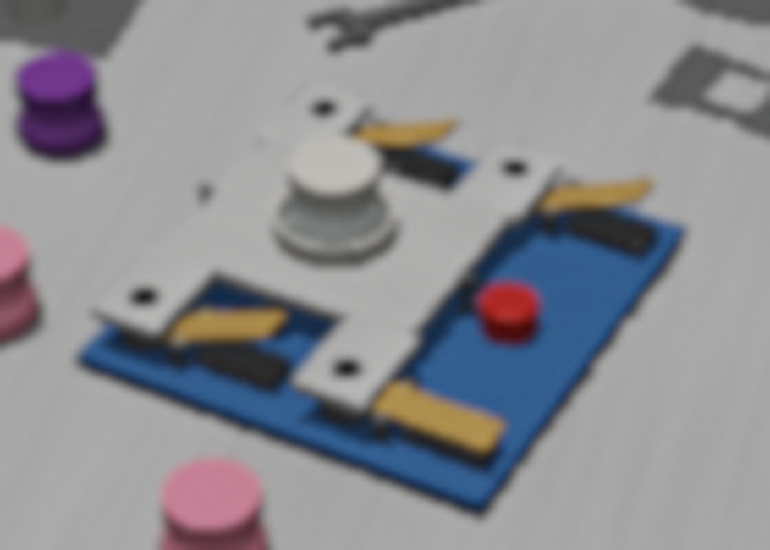

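View pics/t3.png

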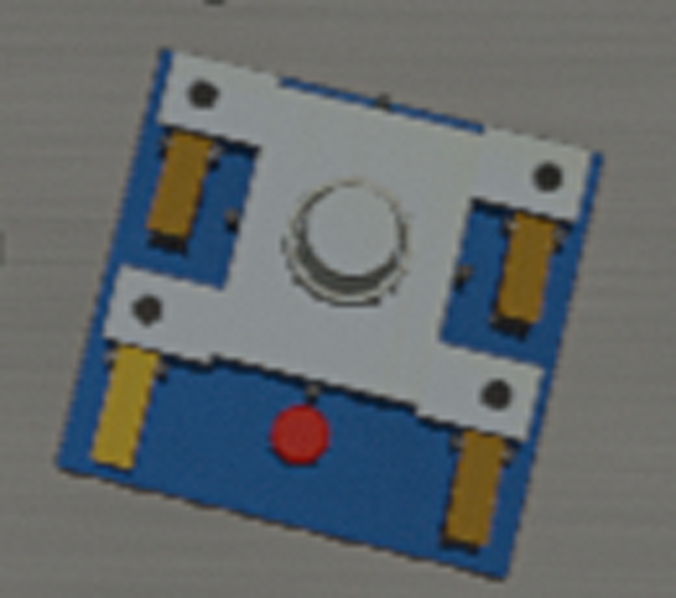

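The side view shows the near left tab flat at (440,420), resting on its black support, with the other three still raised. The jar at (335,200) and the cap at (508,310) are in place. In the top view only the tab at (247,217) changed; the other differences are the arm and its shadow. Handing in.

```bash
python3 -c "
from plant import *
print(job_done())"
```

```text
the job is handed in; nothing more can be done
None
```

The job is done and handed in at about 16 s of the 61 s allowed; no verdict was reported.

- **Finding the ear:** I pressed all four ears with closed fingertips. Ears 2, 4 and 3 were solid, taking 21–44 N with no travel. Ear 1 (near left) gave at 3 N and stopped dead about 3.6 mm down, at 39 N.
- **Pressing the tab:** I let ear 1 come up, then pressed tab_1 to its stop with 29 N at about flat height, and drew clear.
- **Last checks:** The pictures show tab_1 flat and the other three tabs raised. The plate, jar and cap are unmoved. Comparing top views from before and after, only that tab changed, apart from the arm and its shadow. The arm is touching nothing.
- **Disagreements:** The top and wrist cameras placed the ear dots about 2–3 mm apart, which did not matter here. The tab stopped about 1 mm below its stated flat height. While pressing it I never saw the 5–6 N it should need: readings between moves were under 1 N until it reached its stop.

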